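Put canister, lens and spectacle frame back on their own pads

ROBOT

A 6-joint arm with a two-finger parallel gripper is mounted at the origin on the work surface. World frame = base frame: x ahead of the robot, y to its left, z up, the work surface at z = 0. Lengths are in m, angles in rad, forces in N, time in s.
With the tool pointing down it reaches from about 0.425 to 0.95 m from the base axis. Payload 3.5 kg.
Tool frame: the origin (TCP) lies between the finger pads; the fingertips stand 22 mm ahead of it and the grasp point (between the pads) lies 3 mm ahead of it (ctrl.nose_length is the z of the fingertips in the tool frame, in m); z points along the fingers, y is the line along which they close (so a half turn about z gives the same grasp; the last joint's range is limited). The gripper opens to 85 mm and grips with 20 to 120 N. Pads are 22 mm wide; open, the fingers measure 114 mm over their backs; the gripper's body (76 mm by 85 mm) begins 54 mm behind the grasp point. The pads swing forward as they close: fully open they stand 13 mm farther back than shut.
Start: joints at [1.124, 0.286, 1.577, -0, 1.279, -0.15], TCP at [0.197, 0.645, 0.253] pointing down, gripper open.
Joint ranges: [-2.77, 2.77], [-0.9, 2.22], [0.21, 2.48], [-1.53, 4.67], [0.24, 2.81], [-2.84, 2.84]. Speed limits (rad/s): [2.79, 2.79, 3.14, 3.14, 3.14, 3.14].

INTERFACE

Orientations are given as a unit quaternion [x, y, z, w].
In Python, from plant import ctrl gives the robot as it stands. The module is installed in compiled form; this text tells all that it offers.
- The arm moves only by the tool send_rows, never from a script. Its argument "rows" is text: rows parted by semicolons, each of 7 numbers parted by spaces: the turn, a rotation vector about the tool's x, y, z in parts of the range, where 1.0 means 90 degrees, then the shift along the tool's x, y, z in parts of the range, where 1.0 means 1000 mm, then the opening, from -1 (shut) to 1 (fully open). A call has 1 to 8 rows; each row is the pose to reach, as a shift and turn from the pose commanded when the call began, along the tool's axes at that moment; what a row does not reach only later rows make up. A row lasts 1/8 s, in which the tool goes at most 62.5 mm and 10.7 degrees, less where a joint would pass 70% of its speed; a pose out of reach is approached as far as the arm can. Shift and turn numbers lie between -1 and 1, and a call with a number outside is refused. A call with a gripper value outside its range is refused whole. The fingers move at their own pace and stop on an object; "grip_force" is the grip in N (left out, the last holds). Time passes only in rows, so rows that repeat a pose let the fingers close. It gives the time, the measured TCP pose, the force, the opening and the grip force at its end, in the units of the state.
- ctrl.get_state(): the state, without advancing time (a new reading comes with each control period).
- ctrl.read_camera(name): name is "side" or "top" or "wrist"; returns a dict with "color" (384x512x3 uint8, red, green, blue), "fx", "fy", "cx", "cy" (pixels), "D" ([k1, k2, p1, p2, k3] as OpenCV has them; the pictures are not rectified), "extrinsics" (4x4, takes a point from world to camera coordinates). Camera axes: x right, y down, z forward; pixel columns grow to the right and rows downward; lengths in m; the calibration is good to about 2 mm. A picture is of the moment at which its call begins. There is no depth.
- ctrl.sign_off(): hands the job in; it is judged then, once.
Trained networks look in a picture, given as the dict that the camera call returned (one of the last four; its "shot" number tells which), for a name from the list of things; names that differ only in an ending like _2 or _b are one class to them, and where a whole thing is asked for, a point or a joint stands for the part that bears it (a point fixed in the world has none). Each returns a list of dicts, best first, with "p" (0 to 1); they miss things now and then, are a little off and sometimes report something else, mostly with a low value. They report only what shows in the picture. A call takes as long as a camera call. They do not tell look-alikes from the thing itself.
- ctrl.look_for(picture, target): "position" ([x, y, z] in m, in the coordinates of the camera as it stood for that picture, good to about 4 mm: the middle of the surface that is visible of it).
The state is a dict: "time": time; "qpos": joint angles; "dq": joint speeds; "joint_efforts": joint torques, N m; "eef_pos": TCP position; "tcp_rot": TCP orientation; "contact_force": force on the tool from outside, world axes, zero at the start; "wrist_torque": the same for the moment, N m; "opening": opening from 0.0 (shut) to 1.0 (fully open); "finger_force": force on a finger pad.
Only numpy, scipy, OpenCV 4.12 (cv2) and the standard library are available. Lean on these libraries where they do the work, as an engineer would, in place of code of your own. Each camera call takes 0.05 s, during which the arm holds its last target. There are 200 camera calls.

TASK

The canister, the frosted lens and the horn-effect frame each stand on one another's pad: put the canister upright on the middle of the round pad, the lens flat on the middle of the square pad, and the folded frame, still face down, on the middle of the long pad, lying along it. Set one of them down near the middle of the empty cork mat while you make room, put everything down gently without dropping it, and leave the screwdriver, the loupe and the jar where they are.

Things in the scene. Friction and masses are not known exactly. Their poses are not given: they have to be found in the camera images.
- canister: Closed screw-top aluminium canister of frame screws, 48 mm across, 50 mm tall, about 110 g, standing upright; at the start it stands on the long pad. Origin at the centre of its underside, z up its axis.
- lens: Round frosted glass lens blank, 56 mm across, straight edge 12 mm high, top domed to 15 mm, about 80 g, lying flat; at the start it lies on the round pad. Origin at the centre of its underside, z up.
- frame: Brown horn-effect acetate frame, folded, face down on the square pad at the start: two open rims (7 mm thick) below, folded temples above as one straight bar. 143 mm along its y, 49 mm along x, 27 mm high, 35 g. Origin mid-length, at the underside. Bar: along y, right above the origin and mass centre, 12 mm wide in x, 15 to 27 mm above the underside, free beneath; pinch it at the middle across x.
- round_pad: Round dark rubber pad, 90 mm across, the canister's place; fixed to the cart top, 5 mm thick; origin at the centre of its underside, on the cart top (its upper face is 5 mm above).
- square_pad: Square dark rubber pad, 90 x 90 mm, the lens's place; fixed to the cart top, 5 mm thick; origin at the centre of its underside, on the cart top (its upper face is 5 mm above).
- long_pad: Long narrow dark rubber pad, 60 mm along its x and 156 mm along its y, the spectacle frame's place; fixed to the cart top, 5 mm thick; origin at the centre of its underside, on the cart top (its upper face is 5 mm above).
- cork_mat: Square cork mat, 120 x 120 mm, empty: the spare spot; fixed to the cart top, 5 mm thick; origin at the centre of its underside, on the cart top (its upper face is 5 mm above).
- screwdriver: Chrome mini screwdriver with a rotating cap, 101 mm long along its x, 10 mm thick, lying on the cart top; origin on the underside near its middle; a bystander to leave alone.
- loupe: Black eyepiece loupe, a tapering cup 38 mm across and 30 mm tall; origin at the centre of its underside; a bystander to leave alone.
- jar: Small capped jar, 44 mm across and 45 mm tall; origin at the centre of its underside; a bystander to leave alone.
There are look-alikes about, which are no part of the job. There is more than one size of the lens; the one meant has the size given above. What is shaped like the frame but pink is not meant.

How it is judged:
On the way:
1. one of the three things has been set down on the cork mat, upright or flat, within 50 mm of its centre, and let go (((horizontal distance between canister and cork_mat below 0.05 m and z of canister in the frame of cork_mat between 0.002 and 0.009 m and angle between canister's own z axis and vertical below 0.1 rad and linear speed of canister below 0.02 m/s and contact force between canister and the fingers below 0.05 N) or (horizontal distance between lens and cork_mat below 0.05 m and z of lens in the frame of cork_mat between 0.002 and 0.009 m and angle between lens's own z axis and vertical below 0.1 rad and linear speed of lens below 0.02 m/s and contact force between lens and the fingers below 0.05 N) or (horizontal distance between frame and cork_mat below 0.05 m and z of frame in the frame of cork_mat between 0.002 and 0.009 m and angle between frame's own z axis and vertical below 0.1 rad and linear speed of frame below 0.02 m/s and contact force between frame and the fingers below 0.05 N))), for 0.2 s.
At the end, for the whole second after the job is handed in: Canister on the round pad, lens on the square pad, frame face down on the long pad: each within 15 mm of the pad's centre, resting on it (within 4 mm), within 0.1 rad of upright or flat, under 0.02 m/s; the frame within 0.2 rad of the pad's length, either way round (horizontal distance between canister and round_pad below 0.015 m and z of canister in the frame of round_pad between 0.002 and 0.009 m and angle between each of canister, lens, frame's own z axis and vertical below 0.1 rad and linear speed of each of canister, lens, frame below 0.02 m/s and horizontal distance between lens and square_pad below 0.015 m and z of lens in the frame of square_pad between 0.002 and 0.009 m and horizontal distance between frame and long_pad below 0.015 m and z of frame in the frame of long_pad between 0.002 and 0.009 m and angle between the y axis of frame and the y axis of long_pad, either way round below 0.2 rad); the robot touches nothing.
It fails at once if the canister is dropped or thrown (moves faster than 0.6 m/s with no finger on it) (linear speed of canister above 0.6 m/s and contact force between canister and the fingers below 0.01 N).
It fails at once if the lens is dropped or thrown (moves faster than 0.6 m/s with no finger on it) (linear speed of lens above 0.6 m/s and contact force between lens and the fingers below 0.01 N).
It fails at once if the frame is dropped or thrown (moves faster than 0.6 m/s with no finger on it) (linear speed of frame above 0.6 m/s and contact force between frame and the fingers below 0.01 N).
It fails at once if the screwdriver, the loupe or the jar is pushed more than 20 mm from where it stood (distance of any of screwdriver, loupe, jar from where it was at the start of the episode above 0.02 m).
It also fails if it takes over 102 s, if anything falls off the work surface, if the arm or the gripper's body presses on something with over 40 N, if the wrist force passes 120 N, or if a joint passes its speed limit or range.

## Working session

There is one attempt and no reset: what is moved stays moved. The work goes in short steps, Python scripts to look and compute and a tool call to move; the robot and the scene stay as the last step left them, time stands still between calls to the robot, and variables do not carry over. Pictures are saved under pics/ and viewed, at most 17 in all, crops included, and the job is handed in when it is done.

Besides the shell and the picture viewer there is one more tool, called after ">>>" as a command line: name --argument value ..., lists and objects as JSON in quotes. send_rows: Moves the arm, as the interface text tells. Its arguments: {"type":"object","properties":{"rows":{"type":"string"},"grip_force":{"type":"number"}},"required":["rows"]}

```bash
mkdir -p pics; cat > h.py <<'E'
import numpy as np, cv2
from plant import ctrl
from scipy.spatial.transform import Rotation as R
def snap(n,f=None):
    p=ctrl.read_camera(n)
    if f: cv2.imwrite('pics/'+f,p['color'][:,:,::-1])
    return p
def toworld(p,x):
    E=np.array(p['extrinsics']);return E[:3,:3].T@(np.array(x)-E[:3,3])
def KD(p): return np.array([[p['fx'],0,p['cx']],[0,p['fy'],p['cy']],[0,0,1.]]),np.array(p['D'],float)
def pix(p,X):
    E=np.array(p['extrinsics']);K,D=KD(p)
    return cv2.projectPoints(np.array(X,float).reshape(-1,3),cv2.Rodrigues(E[:3,:3])[0],E[:3,3],K,D)[0].reshape(-1,2)
def ray(p,uv,z):
    E=np.array(p['extrinsics']);K,D=KD(p)
    q=cv2.undistortPoints(np.array(uv,float).reshape(-1,1,2),K,D).reshape(-1,2)
    d=np.c_[q,np.ones(len(q))]@E[:3,:3]; c=-E[:3,:3].T@E[:3,3]
    return c+d*((z-c[2])/d[:,2])[:,None]
E
python3 - <<'E'
from h import *
s=ctrl.get_state();print(s['time'],s['eef_pos'],s['tcp_rot'],s['opening'],ctrl.nose_length)
for n in ['top','side']:
    p=snap(n,n+'0.png')
    for t in ['canister','lens','frame','round_pad','square_pad','long_pad','cork_mat','screwdriver','loupe','jar']:
        for d in ctrl.look_for(p,t)[:3]:
            if d['p']>.2:
                w=toworld(p,d['position']);print(n,t,round(d['p'],2),w.round(3),pix(p,w).round()[0])
E
```

```text
0.0 [0.1971128  0.64492847 0.25191648] [ 1.47863927e-01  9.89006972e-01 -1.15660896e-03 -3.60961257e-04] 0.9991365581792265 0.022
top lens 0.88 [ 0.614 -0.01   0.021] [273. 173.]
top lens 0.69 [ 0.74  -0.053  0.019] [287. 134.]
top lens 0.57 [ 0.567 -0.122  0.017] [308. 188.]
top frame 0.91 [0.309 0.205 0.021] [202. 268.]
top frame 0.76 [0.446 0.087 0.011] [241. 225.]
top frame 0.67 [0.27  0.39  0.019] [143. 279.]
top round_pad 0.84 [ 0.576 -0.132  0.004] [310. 186.]
top square_pad 0.77 [0.442 0.084 0.007] [242. 227.]
top long_pad 0.56 [ 0.46  -0.357  0.01 ] [380. 223.]
top cork_mat 0.7 [0.579 0.32  0.006] [170. 182.]
top jar 0.66 [0.441 0.084 0.006] [242. 227.]
top jar 0.62 [0.579 0.318 0.004] [170. 183.]
side canister 0.81 [ 0.461 -0.291  0.045] [272. 134.]
side lens 0.77 [ 0.74  -0.037  0.02 ] [171. 188.]
side lens 0.51 [ 0.57  -0.112  0.019] [234. 173.]
side frame 0.77 [0.313 0.214 0.014] [334. 256.]
side frame 0.65 [0.266 0.392 0.019] [366. 317.]
side frame 0.6 [0.452 0.101 0.026] [274. 220.]
side round_pad 0.75 [ 0.578 -0.105  0.003] [231. 179.]
side square_pad 0.82 [0.438 0.086 0.002] [280. 223.]
side square_pad 0.66 [ 0.578  0.326 -0.001] [216. 296.]
side long_pad 0.47 [ 0.574 -0.115  0.021] [233. 172.]
side long_pad 0.44 [ 0.462 -0.291  0.007] [272. 145.]
side cork_mat 0.56 [0.581 0.322 0.   ] [215. 294.]
side screwdriver 0.68 [0.656 0.126 0.01 ] [193. 230.]
side screwdriver 0.55 [ 0.57  -0.113  0.016] [234. 174.]
side screwdriver 0.5 [0.451 0.097 0.026] [275. 219.]
side jar 0.68 [ 0.642 -0.281  0.028] [215. 140.]
```

```bash
python3 - <<'E'
import cv2
a=cv2.imread('pics/top0.png');b=cv2.imread('pics/side0.png')
cv2.imwrite('pics/top0z.png',cv2.resize(a[90:310,110:430],None,fx=2.5,fy=2.5,interpolation=2))
E
```

```text
(no output)
```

View pics/top0z.png

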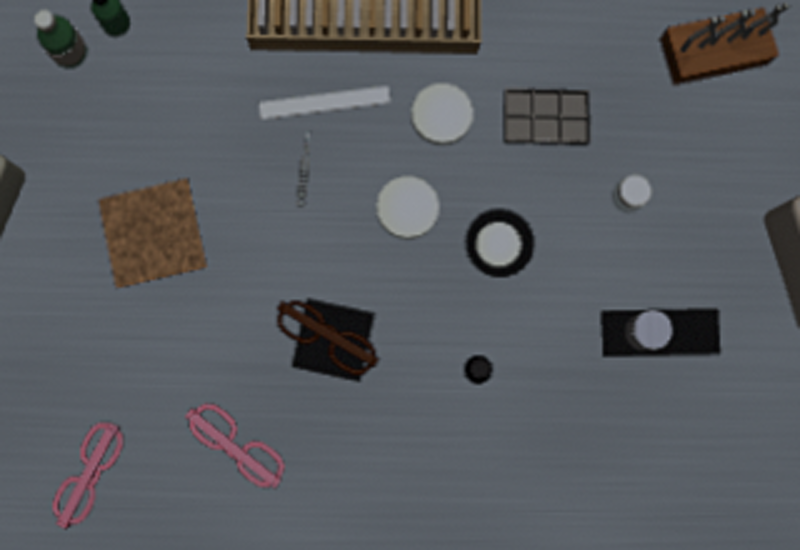

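View pics/side0.png

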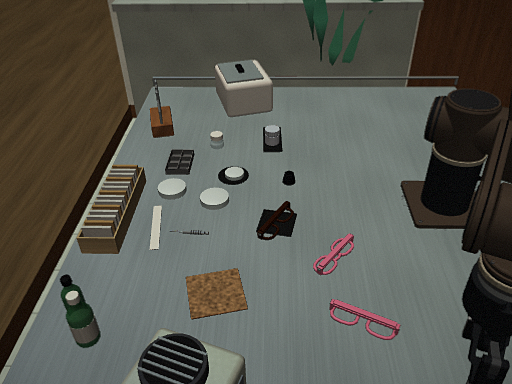

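The top picture shows the brown frame on the square pad (zoom 328,335). The right lens is the small one on the round pad (498,243), with two larger blanks beside it. The canister is on the long pad (652,330), and the empty cork mat is at (152,232). Next I'll survey with the wrist camera.

```bash
cat >> h.py <<'E'
def plan(*T):
    "targets (x,y,z,yaw_deg of tool y): rows relative to present pose"
    s=ctrl.get_state();p=np.array(s['eef_pos']);r=R.from_quat(s['tcp_rot'])
    print('t',round(s['time'],2),'pos',p.round(4),'yaw',np.degrees(np.arctan2(*r.as_matrix()[[1,0],1])).round(1),'open',round(s['opening'],3),'ff',np.round(s['finger_force'],1),'F',np.round(s['contact_force'],1))
    for x,y,z,a in T:
        a=np.radians(a);Y=np.array([np.cos(a),np.sin(a),0]);Z=np.array([0,0,-1.]);M=R.from_matrix(np.c_[np.cross(Y,Z),Y,Z])
        print((r.inv()*M).as_rotvec(degrees=True).round(1),(r.inv().apply(np.array([x,y,z])-p)*1000).round(1))
E
python3 - <<'E'
from h import *
plan((.55,.3,.3,0),(.47,.08,.3,0),(.57,-.1,.3,0),(.47,-.28,.3,0))
E
```

```text
t 1.1 pos [0.1974 0.6455 0.2533] yaw 73.0 open 1.0 ff 0.0 F [0.1 0.7 0.6]
[ 0. -0. 73.] [-438.2 -227.2  -46.7]
[ 0. -0. 73.] [-426.1 -461.   -46.7]
[ 0. -0. 73.] [-574.4 -603.9  -46.7]
[ 0. -0. 73.] [-531.4 -805.3  -46.7]
```

Units first: shifts go in shares of 1000 mm and turns go in shares of 90 degrees. So -438 mm / 1000 = -0.438, -227 mm / 1000 = -0.227, 73 degrees / 90 = 0.8111.

>>> send_rows --rows "0 0 0.8111 -0.438 -0.227 -0.047 1;0 0 0.8111 -0.438 -0.227 -0.047 1;0 0 0.8111 -0.438 -0.227 -0.047 1;0 0 0.8111 -0.438 -0.227 -0.047 1;0 0 0.8111 -0.438 -0.227 -0.047 1;0 0 0.8111 -0.438 -0.227 -0.047 1;0 0 0.8111 -0.438 -0.227 -0.047 1;0 0 0.8111 -0.438 -0.227 -0.047 1"

```text
time: 2.1
eef_pos: [0.5512, 0.2986, 0.3008]
tcp_rot: [0.708, 0.707, 0.0, 0.0]
contact_force: [1.2, -0.0, 0.7]
opening: 0.998
finger_force: 0.0
```

```bash
python3 - <<'E'
from h import *
p=snap('wrist','w1.png')
for t in ['cork_mat','frame','square_pad']:
    for d in ctrl.look_for(p,t)[:2]:
        w=toworld(p,d['position']);print(t,round(d['p'],2),w.round(3),pix(p,w).round()[0])
E=np.array(p['extrinsics']);print((-E[:3,:3].T@E[:3,3]).round(3),E[:3,:3].round(2))
plan((.47,.08,.3,0),(.57,-.1,.3,0),(.47,-.28,.3,0))
E
```

```text
cork_mat 0.84 [0.578 0.329 0.008] [275. 133.]
frame 0.79 [0.316 0.208 0.02 ] [ 93. 219.]
frame 0.74 [0.453 0.101 0.022] [191. 284.]
square_pad 0.73 [0.451 0.086 0.007] [193. 287.]
[0.551 0.371 0.421] [[ 1.   -0.    0.  ]
 [-0.   -0.96  0.29]
 [ 0.   -0.29 -0.96]]
t 2.3 pos [0.5504 0.2995 0.3003] yaw -0.1 open 1.001 ff 0.0 F [-0.3  0.8  0.9]
[-0.  -0.  -0.1] [-2.197e+02 -7.990e+01  2.000e-01]
[-0.  -0.  -0.1] [-3.994e+02  2.060e+01  1.000e-01]
[-0.  -0.  -0.1] [-5.797e+02 -7.900e+01  1.000e-01]
```

View pics/w1.png

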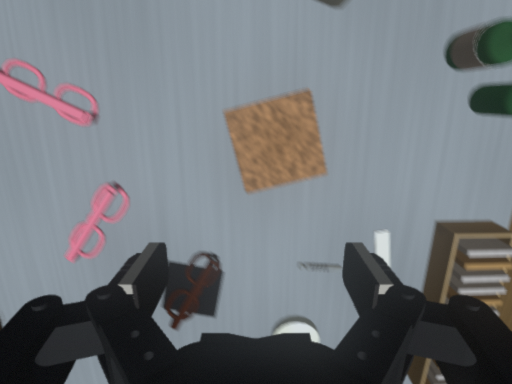

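The wrist view shows the cork mat with corners at (225,110), (309,90), (327,173) and (247,192). I'll visit the other pads in turn.

In the tool's units: -220 mm / 1000 = -0.22, -80 mm / 1000 = -0.08.

>>> send_rows --rows "0 0 0 -0.22 -0.08 0 1;0 0 0 -0.22 -0.08 0 1;0 0 0 -0.22 -0.08 0 1;0 0 0 -0.22 -0.08 0 1;0 0 0 -0.22 -0.08 0 1;0 0 0 -0.22 -0.08 0 1"

```text
time: 3.05
eef_pos: [0.4695, 0.0815, 0.3004]
tcp_rot: [0.707, 0.708, 0.0, -0.0]
contact_force: [0.5, -0.0, 0.8]
opening: 0.997
finger_force: 0.0
```

```bash
python3 - <<'E'
from h import *
p=snap('wrist','w2.png')
import pickle;pickle.dump(p,open('w2.pkl','wb'))
print(ray(p,[[256,192]],0.005))
for t in ['frame','square_pad']:
    for d in ctrl.look_for(p,t)[:2]:
        w=toworld(p,d['position']);print(t,round(d['p'],2),w.round(3),pix(p,w).round()[0])
plan()
E
```

```text
[[0.47094535 0.02782496 0.005     ]]
frame 0.74 [0.315 0.208 0.025] [130.  56.]
frame 0.55 [0.453 0.093 0.025] [242. 149.]
square_pad 0.96 [0.443 0.082 0.007] [236. 155.]
t 3.2 pos [0.4699 0.0817 0.3003] yaw 0.1 open 1.0 ff 0.0 F [-0.5  0.3  0.4]
```

>>> send_rows --rows "0 0 0 -0.18 0.1 0 1;0 0 0 -0.18 0.1 0 1;0 0 0 -0.18 0.1 0 1;0 0 0 -0.18 0.1 0 1;0 0 0 -0.18 0.1 0 1"

```text
time: 3.82
eef_pos: [0.5702, -0.0995, 0.2996]
tcp_rot: [0.707, 0.707, -0.0, -0.001]
contact_force: [-0.3, 0.6, 0.1]
opening: 0.999
finger_force: 0.0
```

```bash
python3 - <<'E'
from h import *
p=snap('wrist','w3.png')
import pickle;pickle.dump(p,open('w3.pkl','wb'))
for t in ['lens','round_pad','loupe']:
    for d in ctrl.look_for(p,t)[:3]:
        w=toworld(p,d['position']);print(t,round(d['p'],2),w.round(3),pix(p,w).round()[0])
plan((.47,-.28,.3,0))
E
```

```text
lens 0.81 [ 0.617 -0.01   0.019] [292.  87.]
lens 0.59 [ 0.57  -0.124  0.022] [255. 175.]
round_pad 0.75 [ 0.584 -0.127  0.003] [265. 174.]
loupe 0.68 [ 0.412 -0.103  0.019] [139. 160.]
t 4.03 pos [ 0.5694 -0.0979  0.3004] yaw 0.1 open 1.004 ff 0.0 F [ 0.8 -0.1  0.4]
[-0.  -0.   0.1] [-181.9  -99.8    0.4]
```

In the tool's units: -180 mm / 1000 = -0.18, -100 mm / 1000 = -0.1.

>>> send_rows --rows "0 0 0 -0.18 -0.1 0 1;0 0 0 -0.18 -0.1 0 1;0 0 0 -0.18 -0.1 0 1;0 0 0 -0.18 -0.1 0 1;0 0 0 -0.18 -0.1 0 1"

```text
time: 4.65
eef_pos: [0.4696, -0.2793, 0.3006]
tcp_rot: [0.707, 0.707, 0.0, 0.0]
contact_force: [0.3, 0.7, 0.3]
opening: 1.003
finger_force: 0.0
```

```bash
python3 - <<'E'
from h import *
p=snap('wrist','w4.png')
import pickle;pickle.dump(p,open('w4.pkl','wb'))
for t in ['canister','long_pad','jar']:
    for d in ctrl.look_for(p,t)[:3]:
        w=toworld(p,d['position']);print(t,round(d['p'],2),w.round(3),pix(p,w).round()[0])
plan()
c=[cv2.imread(f'pics/w{i}.png')[:300] for i in (2,3,4)]
o=np.vstack([np.hstack(c[:2]),np.hstack([c[2],0*c[2]])]);print(o.shape)
cv2.imwrite('pics/w234.png',cv2.resize(o,(800,469),interpolation=cv2.INTER_AREA))
E
```

```text
canister 0.77 [ 0.459 -0.312  0.055] [247. 187.]
canister 0.19 [ 0.568 -0.127  0.021] [336.  33.]
long_pad 0.57 [ 0.457 -0.354  0.002] [247. 205.]
jar 0.69 [ 0.633 -0.295  0.042] [381. 172.]
jar 0.63 [ 0.458 -0.312  0.055] [246. 187.]
t 4.85 pos [ 0.4706 -0.2781  0.3004] yaw 0.1 open 1.003 ff 0.0 F [-0.3 -0.5 -0.3]
(600, 1024, 3)
```

View pics/w234.png

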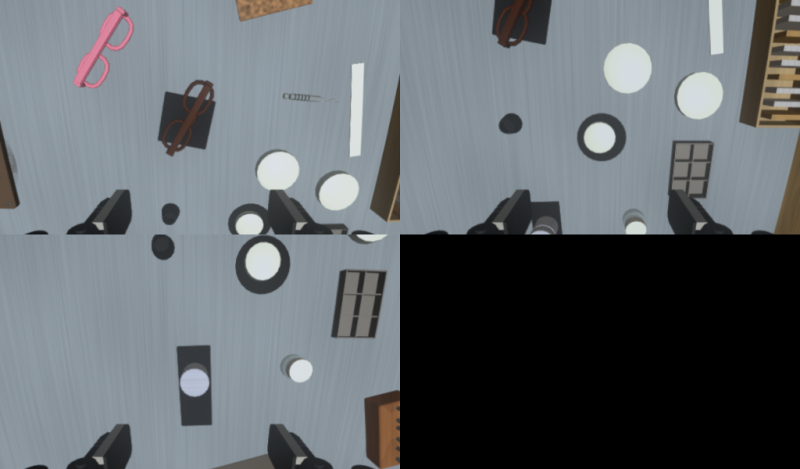

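The three views show, in mosaic pixels: the frame bar from (205,92) to (172,150) over the square pad, the round pad and lens near (600,137), and the canister on the long pad at (195,383). I'll segment these for exact positions.

```bash
python3 - <<'E'
from h import *
import pickle
def comp(m,uv):
    n,l=cv2.connectedComponents(m.astype(np.uint8));v=l[int(uv[1]),int(uv[0])]
    if v==0:
        ys,xs=np.nonzero(m);i=np.argmin((xs-uv[0])**2+(ys-uv[1])**2);v=l[ys[i],xs[i]]
    c=cv2.findContours((l==v).astype(np.uint8),0,2)[0]
    return max(c,key=cv2.contourArea).reshape(-1,2)
def rect(p,c,z):
    w=ray(p,c,z)[:,:2]
    h=cv2.convexHull((w*1000).astype(np.float32));return [np.round(a,1) for a in cv2.minAreaRect(h)]
def circ(p,c,z):
    w=(ray(p,c,z)[:,:2]*1000).astype(np.float32);return np.round(cv2.fitEllipse(w)[0],1),np.round(cv2.fitEllipse(w)[1],1)
P={i:pickle.load(open(f'w{i}.pkl','rb')) for i in (2,3,4)}
H={i:cv2.cvtColor(P[i]['color'],cv2.COLOR_RGB2HSV) for i in P}
for i in P:print(i,[(u,P[i]['color'][u[1],u[0]].tolist()) for u in {2:[(210,130),(242,140),(262,170)],3:[(255,175),(230,175)],4:[(247,187),(247,152),(247,230)]}[i]])
v=lambda i:H[i][:,:,2].astype(int)
p=P[2];col=p['color'].astype(int)
br=(col[:,:,0]-col[:,:,2]>18)
print('bar+frame',rect(p,comp(br,(242,130)),.005+.021))
c=comp((v(2)<75)|br,(262,170)); 
dk=comp((v(2)<50)&~br,(262,170));print('sq dark',rect(p,dk,.005),len(dk))
p=P[3]
c=comp(v(3)<60,(230,175));print('round',circ(p,c,.005))
c=comp(v(3)>140,(255,175));print('lens',circ(p,c,.005+.012),'area')
c=comp(v(3)>140,(290,90));print('decoy',circ(p,c,.012))
p=P[4]
c=comp(v(4)<60,(247,230));print('long',rect(p,c,.005))
c=comp(v(4)>130,(247,187));print('can',circ(p,c,.055))
cv2.imwrite('pics/fz.png',np.hstack([cv2.resize(P[2]['color'][90:210,190:290,::-1],(500,600),interpolation=2)]))
p=pickle.load(open('w2.pkl','rb'))
E
```

```text
2 [((210, 130), [57, 61, 64]), ((242, 140), [60, 46, 43]), ((262, 170), [48, 51, 54])]
3 [((255, 175), [211, 219, 222]), ((230, 175), [57, 62, 63])]
4 [((247, 187), [178, 187, 206]), ((247, 152), [54, 57, 62]), ((247, 230), [52, 56, 59])]
bar+frame [array([447.5,  90. ]), array([139.6,  43.2]), np.float64(60.0)]
sq dark [array([473.7,  66. ]), array([0., 0.]), np.float64(0.0)] 1
round (array([ 410. , -103.3]), array([32. , 39.9]))
lens (array([ 569.7, -126.3]), array([54.3, 54.8])) area
decoy (array([ 583.2, -158.7]), array([516.1, 714.7]))
long [array([ 465.7, -394.2]), array([46.7, 49.3]), np.float64(76.7)]
can (array([ 461.5, -314.4]), array([46.4, 46.6]))
```

View pics/fz.png

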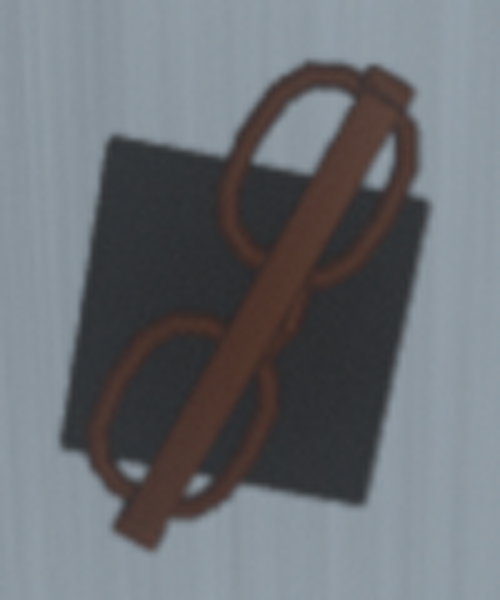

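The crop shows the square pad's corners at (112,135), (430,203), (365,503) and (62,447), and the bar's ends at (390,82) and (137,530). The crop is 5x with its corner at (190,90).

```bash
python3 - <<'E'
from h import *
import pickle
exec('''
def comp(m,uv):
    n,l=cv2.connectedComponents(m.astype(np.uint8));v=l[int(uv[1]),int(uv[0])];assert v
    c=cv2.findContours((l==v).astype(np.uint8),0,2)[0]
    return max(c,key=cv2.contourArea).reshape(-1,2)
''')
P={i:pickle.load(open(f'w{i}.pkl','rb')) for i in (2,3,4)}
z=lambda a:np.array(a)/5+[190,90]-.4
print('sq',ray(P[2],z([(112,135),(430,203),(365,503),(62,447)]),.005).mean(0))
w=ray(P[2],z([(390,82),(137,530)]),.032);print('bar',w.round(4),w.mean(0),np.linalg.norm(w[0]-w[1]),np.degrees(np.arctan2(*(w[0]-w[1])[[1,0]])))
V={i:P[i]['color'].max(2).astype(int) for i in P}
c=comp(V[3]<85,(230,175));w=(ray(P[3],c,.005)[:,:2]*1000).astype(np.float32);print('round',cv2.fitEllipse(w))
for T in (80,90):
    c=comp(V[4]<T,(247,230));w=(ray(P[4],c,.005)[:,:2]*1000).astype(np.float32);print('long',cv2.minAreaRect(cv2.convexHull(w)))
# cork from w1 pixels needs pose of w1: use side/top detections; decoy sizes
c=comp(V[3]>140,(290,90));w=(ray(P[3],c,.012)[:,:2]*1000).astype(np.float32);print('decoy',cv2.fitEllipse(w))
plan((.4615,-.3144,.12,0),(.4615,-.3144,.033,0))
E
```

```text
sq [0.44586875 0.08182082 0.005     ]
bar [[0.4851 0.148  0.032 ]
 [0.418  0.0309 0.032 ]] [0.4515861  0.08948025 0.032     ] 0.1349731155452939 60.1959945757661
round ((573.1178588867188, -129.1131134033203), (85.8758544921875, 86.45829772949219), 176.5961456298828)
long ((461.3008728027344, -338.2719421386719), (57.61053466796875, 153.10232543945312), 1.9740582704544067)
long ((461.32354736328125, -338.31451416015625), (58.31108474731445, 153.79579162597656), 1.9571261405944824)
decoy ((583.2393188476562, -158.7413330078125), (516.0531616210938, 714.7023315429688), 99.91665649414062)
t 4.85 pos [ 0.4706 -0.2781  0.3004] yaw 0.1 open 1.003 ff 0.0 F [-0.3 -0.5 -0.3]
[ 0.  -0.   0.1] [-36.4  -9.3 180.4]
[ 0.  -0.   0.1] [-36.4  -9.3 267.4]
```

>>> send_rows --rows "0 0 0 -0.036 -0.009 0.06 1;0 0 0 -0.036 -0.009 0.12 1;0 0 0 -0.036 -0.009 0.18 1;0 0 0 -0.036 -0.009 0.23 1;0 0 0 -0.036 -0.009 0.264 1;0 0 0 -0.036 -0.009 0.264 1;0 0 0 -0.036 -0.009 0.264 1" --grip_force 30

```text
time: 5.72
eef_pos: [0.4622, -0.3159, 0.0379]
tcp_rot: [0.707, 0.708, 0.0, 0.001]
contact_force: [0.5, -0.8, 1.6]
opening: 0.998
finger_force: 0.0
```

>>> send_rows --rows "0 0 0 0 0 0 -0.5;0 0 0 0 0 0 -0.5;0 0 0 0 0 0 -0.5;0 0 0 0 0 0 -0.5;0 0 0 0 0 0 -0.5;0 0 0 0 0 0 -0.5"

```text
time: 6.48
eef_pos: [0.4616, -0.3164, 0.038]
tcp_rot: [0.707, 0.707, 0.0, 0.001]
contact_force: [-1.0, 0.8, 6.0]
opening: 0.555
finger_force: 30.4
```

```bash
python3 - <<'E'
from h import *
plan((.579,.322,.18,0),(.579,.322,.036,0))
E
```

```text
t 6.47 pos [ 0.4616 -0.3164  0.038 ] yaw -0.0 open 0.555 ff 30.4 F [-1.   0.8  6. ]
[ 0.1  0.1 -0. ] [ 638.2  117.5 -142.6]
[ 0.1  0.1 -0. ] [638.4 117.3   1.4]
```

In the tool's units: 320 mm / 1000 = 0.32, -140 mm / 1000 = -0.14.

>>> send_rows --rows "0 0 0 0 0 -0.04 -0.5;0 0 0 0 0 -0.1 -0.5;0 0 0 0.03 0.005 -0.14 -0.5;0 0 0 0.09 0.015 -0.14 -0.5;0 0 0 0.15 0.025 -0.14 -0.5;0 0 0 0.21 0.037 -0.14 -0.5;0 0 0 0.27 0.05 -0.14 -0.5;0 0 0 0.32 0.058 -0.14 -0.5"

```text
time: 7.48
eef_pos: [0.5186, 0.0065, 0.1763]
tcp_rot: [0.707, 0.707, 0.0, 0.0]
contact_force: [1.0, -0.1, -1.1]
opening: 0.551
finger_force: 31.3
```

In the tool's units: 318 mm / 1000 = 0.318, 290 mm / 1000 = 0.29.

>>> send_rows --rows "0 0 0 0.06 0.011 0 -0.5;0 0 0 0.12 0.022 0 -0.5;0 0 0 0.18 0.033 0 -0.5;0 0 0 0.24 0.044 0 -0.5;0 0 0 0.29 0.054 0 -0.5;0 0 0 0.318 0.059 0 -0.5;0 0 0 0.318 0.059 0.06 -0.5;0 0 0 0.318 0.059 0.11 -0.5"

```text
time: 8.48
eef_pos: [0.5773, 0.3228, 0.0647]
tcp_rot: [0.707, 0.707, -0.0, 0.0]
contact_force: [1.2, 0.1, -0.9]
opening: 0.551
finger_force: 31.3
```

```bash
python3 - <<'E'
from h import *
plan((.579,.322,.038,0))
E
```

```text
t 8.47 pos [0.5773 0.3228 0.0647] yaw 0.1 open 0.551 ff 31.3 F [ 1.2  0.1 -0.9]
[-0.   0.   0.1] [-0.8  1.7 26.7]
```

In the tool's units: 28 mm / 1000 = 0.028, 26 mm / 1000 = 0.026.

>>> send_rows --rows "0 0 0 0 0 0.01 -0.5;0 0 0 0 0 0.018 -0.5;0 0 0 0 0 0.023 -0.5;0 0 0 0 0 0.026 -0.5;0 0 0 0 0 0.028 -0.5;0 0 0 0 0 0.028 -0.5"

```text
time: 9.22
eef_pos: [0.578, 0.3224, 0.0388]
tcp_rot: [0.707, 0.707, 0.0, 0.0]
contact_force: [-0.2, 0.1, -0.6]
opening: 0.555
finger_force: 31.4
```

In the tool's units: 1.5 mm / 1000 = 0.0015, 1 mm / 1000 = 0.001.

>>> send_rows --rows "0 0 0 0 0 0.001 -0.5;0 0 0 0 0 0.0015 -0.5;0 0 0 0 0 0.0015 -0.5"

```text
time: 9.6
eef_pos: [0.5781, 0.3225, 0.0381]
tcp_rot: [0.707, 0.707, 0.0, 0.0]
contact_force: [-3.5, -0.9, 5.2]
opening: 0.548
finger_force: 31.7
```

Contact (5 N). Release gradually, then rise and go to the frame.

>>> send_rows --rows "0 0 0 0 0 0 0.3;0 0 0 0 0 0 0.6;0 0 0 0 0 0 1;0 0 0 0 0 0 1;0 0 0 0 0 -0.02 1;0 0 0 0 0 -0.08 1;0 0 0 0 0 -0.14 1;0 0 0 0 0 -0.17 1"

```text
time: 10.6
eef_pos: [0.5797, 0.3231, 0.2139]
tcp_rot: [0.707, 0.707, 0.004, 0.002]
contact_force: [0.5, 0.8, 0.2]
opening: 0.997
finger_force: 0.0
```

```bash
python3 - <<'E'
from h import *
p=snap('wrist','w5.png')
for d in ctrl.look_for(p,'canister')[:1]:print(toworld(p,d['position']))
plan((.4516,.0895,.13,-29.8),(.4516,.0895,.035,-29.8))
E
```

```text
[0.5741477  0.32585251 0.0560901 ]
t 10.7 pos [0.5806 0.3235 0.2148] yaw 0.0 open 0.998 ff 0.0 F [-0.3  0.5  0.3]
[ 0.6 -0.4 29.8] [-234.3 -130.    82.2]
[ 0.6 -0.4 29.8] [-234.7 -131.1  177.2]
```

View pics/w5.png

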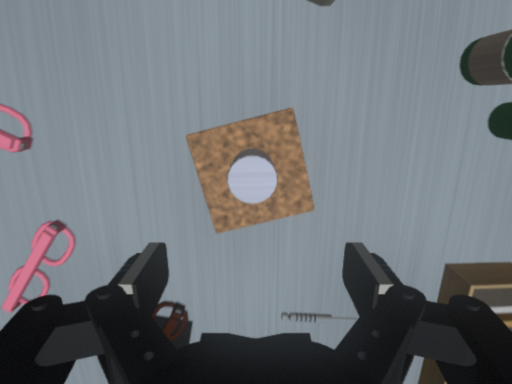

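The canister stands upright on the cork at (252,178). Now the frame.

In the tool's units: -235 mm / 1000 = -0.235, -215 mm / 1000 = -0.215, 30 degrees / 90 = 0.3333.

>>> send_rows --rows "0 0 0.1111 -0.055 -0.03 0 1;0 0 0.2222 -0.11 -0.061 0 1;0 0 0.3333 -0.165 -0.092 0 1;0 0 0.3333 -0.215 -0.12 0 1;0 0 0.3333 -0.235 -0.13 0 1;0 0 0.3333 -0.235 -0.13 0.04 1;0 0 0.3333 -0.235 -0.13 0.08 1;0 0 0.3333 -0.235 -0.13 0.08 1"

```text
time: 11.7
eef_pos: [0.4444, 0.0873, 0.1231]
tcp_rot: [0.866, 0.5, -0.004, -0.002]
contact_force: [-0.7, -0.6, 0.4]
opening: 1.003
finger_force: 0.0
```

```bash
python3 - <<'E'
from h import *
p=snap('wrist','w6.png')
plan((.4516,.0895,.037,-29.8))
E
```

```text
t 11.75 pos [0.4464 0.0873 0.1255] yaw -30.0 open 1.001 ff 0.0 F [ 0.2 -0.4 -0.2]
[-0.2  0.1 -0.2] [ 4.7  3.8 88.4]
```

View pics/w6.png

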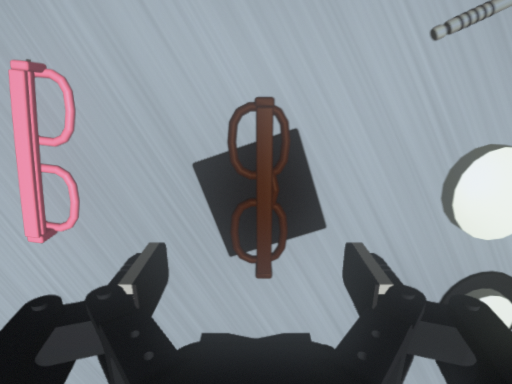

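The bar runs vertically at column 264, from row 99 to row 277, so it's aligned with the tool. I'll refine its position from this view.

```bash
python3 - <<'E'
from h import *
p=snap('wrist');c=p['color'].astype(int);m=(c[:,:,0]-c[:,:,2]>18)&(c[:,:,1]<80)
xs=[];
for r in (150,188,230):
    q=np.nonzero(m[r,225:300])[0]+225;print(r,q.min(),q.max(),len(q))
w=ray(p,[(264,101),(264,276)],.032);print(w,w.mean(0),np.degrees(np.arctan2(*(w[0]-w[1])[[1,0]])))
x,y=w.mean(0)[:2]
plan((x,y,.037,-30))
E
```

```text
150 228 285 28
188 254 275 22
230 229 283 27
[[0.48774634 0.14700254 0.032     ]
 [0.42056053 0.02851165 0.032     ]] [0.45415343 0.08775709 0.032     ] 60.446224861741904
t 11.8 pos [0.4478 0.0874 0.1272] yaw -30.0 open 1.0 ff 0.0 F [ 0.5 -0.4 -0.4]
[-0.  0. -0.] [ 3.5  5.3 90.1]
```

In the tool's units: 50 mm / 1000 = 0.05, 40 mm / 1000 = 0.04.

>>> send_rows --rows "0 0 0 0.002 0.002 0.02 1;0 0 0 0.002 0.002 0.04 1;0 0 0 0.002 0.002 0.05 1;0 0 0 0.002 0.002 0.05 1"

```text
time: 12.3
eef_pos: [0.4509, 0.0881, 0.0774]
tcp_rot: [0.866, 0.5, 0.0, 0.0]
contact_force: [0.6, -0.2, 0.1]
opening: 0.998
finger_force: 0.0
```

```bash
python3 - <<'E'
from h import *
x,y=.4535,.088
plan((x,y,.037,-30))
E
```

```text
t 12.3 pos [0.4509 0.0881 0.0774] yaw -30.0 open 0.998 ff 0.0 F [ 0.6 -0.2  0.1]
[ 0. -0.  0.] [ 1.2  2.3 40.4]
```

In the tool's units: 40 mm / 1000 = 0.04, 35 mm / 1000 = 0.035.

>>> send_rows --rows "0 0 0 0.001 0.002 0.02 1;0 0 0 0.001 0.002 0.035 1;0 0 0 0.001 0.002 0.04 1;0 0 0 0.001 0.002 0.04 0;0 0 0 0.001 0.002 0.04 -0.4;0 0 0 0.001 0.002 0.04 -1;0 0 0 0.001 0.002 0.04 -1;0 0 0 0.001 0.002 0.04 -1" --grip_force 25

```text
time: 13.3
eef_pos: [0.4531, 0.0879, 0.0372]
tcp_rot: [0.866, 0.5, 0.0, 0.0]
contact_force: [-0.8, 0.1, 2.7]
opening: 0.128
finger_force: 27.8
```

In the tool's units: -140 mm / 1000 = -0.14, -120 mm / 1000 = -0.12.

>>> send_rows --rows "0 0 0 0 0 0 -1;0 0 0 0 0 0 -1;0 0 0 0 0 -0.005 -1;0 0 0 0 0 -0.04 -1;0 0 0 0 0 -0.08 -1;0 0 0 0 0 -0.12 -1;0 0 0 0 0 -0.14 -1;0 0 0 0 0 -0.14 -1"

```text
time: 14.3
eef_pos: [0.4537, 0.0879, 0.1785]
tcp_rot: [0.866, 0.5, 0.002, 0.001]
contact_force: [-0.2, -0.4, -0.4]
opening: 0.131
finger_force: 27.5
```

```bash
python3 - <<'E'
from h import *
p=snap('wrist','w7.png')
plan((.52,-.12,.2,-15),(.4613,-.338,.2,2),(.4613,-.338,.037,2))
E
```

```text
t 14.35 pos [0.4527 0.0879 0.1768] yaw -30.0 open 0.13 ff 27.5 F [-0.6 -1.3 -1.3]
[  0.  -0. -15.] [-146.4  162.3  -23.1]
[  0.  -0. -32.] [-364.5  220.4  -23.1]
[  0.  -0. -32.] [-364.6  220.3  139.9]
```

View pics/w7.png

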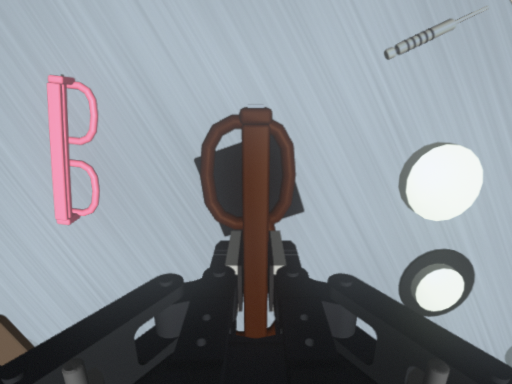

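The frame is held level with the fingers at mid-bar. Carrying it to the long pad.

In the tool's units: -365 mm / 1000 = -0.365, -345 mm / 1000 = -0.345, -32 degrees / 90 = -0.3556.

>>> send_rows --rows "0 0 -0.0556 -0.05 0.03 0 -1;0 0 -0.1111 -0.1 0.06 0 -1;0 0 -0.1667 -0.15 0.09 0 -1;0 0 -0.2222 -0.2 0.12 0 -1;0 0 -0.2778 -0.25 0.15 0 -1;0 0 -0.3333 -0.3 0.18 0 -1;0 0 -0.3556 -0.345 0.208 0 -1;0 0 -0.3556 -0.365 0.22 0 -1"

```text
time: 15.35
eef_pos: [0.4597, -0.34, 0.1745]
tcp_rot: [0.696, 0.718, 0.0, -0.002]
contact_force: [0.1, 0.0, -0.3]
opening: 0.132
finger_force: 27.5
```

In the tool's units: 115 mm / 1000 = 0.115, 100 mm / 1000 = 0.1.

>>> send_rows --rows "0 0 0 0 0 0.02 -1;0 0 0 0 0 0.06 -1;0 0 0 0 0 0.1 -1;0 0 0 0 0 0.115 -1;0 0 0 0 0 0.115 -1;0 0 0 0 0 0.115 -1"

```text
time: 16.1
eef_pos: [0.4617, -0.3385, 0.0633]
tcp_rot: [0.694, 0.72, -0.0, 0.001]
contact_force: [0.8, 0.0, -0.9]
opening: 0.133
finger_force: 27.5
```

```bash
python3 - <<'E'
from h import *
p=snap('wrist','w8.png')
plan((.4613,-.338,.037,2))
E
```

```text
t 16.15 pos [ 0.4619 -0.3388  0.0637] yaw 2.0 open 0.13 ff 27.5 F [ 0.  -0.2  0.4]
[0.1 0.1 0. ] [ 0.9 -0.6 26.7]
```

View pics/w8.png

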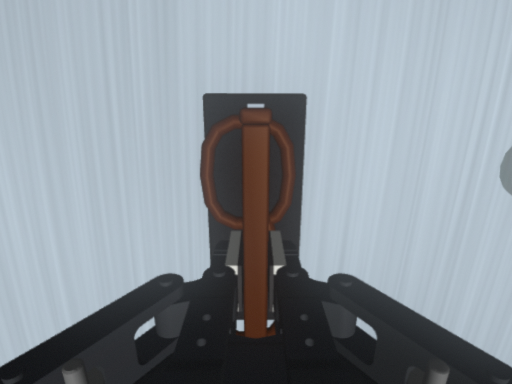

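The pad sits square beneath the frame, with its far edge at row 95 and its sides at columns 204 and 305. Lowering.

In the tool's units: 26 mm / 1000 = 0.026, 25 mm / 1000 = 0.025.

>>> send_rows --rows "0 0 0 0 0 0.01 -1;0 0 0 0 0 0.018 -1;0 0 0 0 0 0.023 -1;0 0 0 0 0 0.025 -1;0 0 0 0 0 0.026 -1;0 0 0 0 0 0.026 -1"

```text
time: 16.9
eef_pos: [0.4606, -0.3381, 0.0372]
tcp_rot: [0.695, 0.719, -0.0, -0.001]
contact_force: [-5.4, 3.4, 9.0]
opening: 0.132
finger_force: 28.7
```

In the tool's units: 1 mm / 1000 = 0.001, 0.5 mm / 1000 = 0.0005.

>>> send_rows --rows "0 0 0 0 0 0.0005 -1;0 0 0 0 0 0.001 -1;0 0 0 0 0 0.001 -1"

```text
time: 17.27
eef_pos: [0.4607, -0.3381, 0.0372]
tcp_rot: [0.695, 0.719, -0.0, -0.001]
contact_force: [-5.2, 5.2, 15.0]
opening: 0.134
finger_force: 29.4
```

In the tool's units: -120 mm / 1000 = -0.12, -60 mm / 1000 = -0.06.

>>> send_rows --rows "0 0 0 0 0 -0.001 -1;0 0 0 0 0 -0.001 -0.5;0 0 0 0 0 -0.001 0;0 0 0 0 0 -0.001 1;0 0 0 0 0 -0.001 1;0 0 0 0 0 -0.001 1;0 0 0 0 0 -0.06 1;0 0 0 0 0 -0.12 1"

```text
time: 18.27
eef_pos: [0.4602, -0.3376, 0.155]
tcp_rot: [0.695, 0.719, 0.0, -0.001]
contact_force: [0.9, -0.2, -0.9]
opening: 1.003
finger_force: 0.0
```

In the tool's units: -80 mm / 1000 = -0.08, -40 mm / 1000 = -0.04.

>>> send_rows --rows "0 0 0 0 0 -0.04 1;0 0 0 0 0 -0.08 1;0 0 0 0 0 -0.08 1;0 0 0 0 0 -0.08 1"

```text
time: 18.77
eef_pos: [0.4604, -0.3378, 0.2338]
tcp_rot: [0.695, 0.719, 0.0, -0.001]
contact_force: [-0.6, 0.3, 0.1]
opening: 1.001
finger_force: 0.0
```

```bash
python3 - <<'E'
from h import *
p=snap('wrist','w9.png')
print([ (round(d['p'],2),toworld(p,d['position']).round(3)) for t in('frame','long_pad') for d in ctrl.look_for(p,t)[:1]])
plan((.5705,-.1255,.15,0),(.5705,-.1255,.035,0))
E
```

```text
[(0.89, array([ 0.465, -0.33 ,  0.025])), (0.73, array([ 0.465, -0.33 ,  0.003]))]
t 18.93 pos [ 0.4601 -0.3375  0.2326] yaw 2.0 open 0.998 ff 0.0 F [-0.4 -0.6  0.6]
[-0.1 -0.2  2. ] [207.8 117.9  82.9]
[-0.1 -0.2  2. ] [207.4 118.2 197.9]
```

View pics/w9.png

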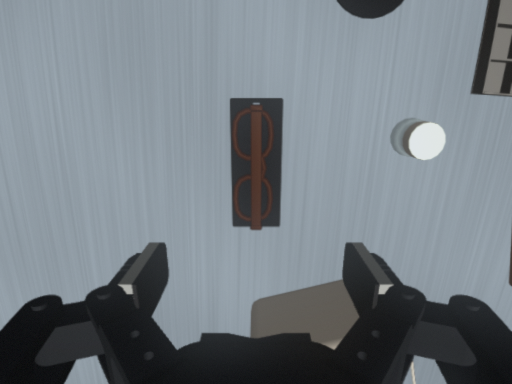

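The frame lies centred along the long pad (bar at column 256, pad from 231 to 282). Next, the lens.

In the tool's units: 208 mm / 1000 = 0.208, 156 mm / 1000 = 0.156, 2 degrees / 90 = 0.0222.

>>> send_rows --rows "0 0 0.0222 0.052 0.03 0 1;0 0 0.0222 0.104 0.059 0 1;0 0 0.0222 0.156 0.089 0 1;0 0 0.0222 0.208 0.118 0 1;0 0 0.0222 0.208 0.118 0.04 1;0 0 0.0222 0.208 0.118 0.08 1;0 0 0.0222 0.208 0.118 0.08 1;0 0 0.0222 0.208 0.118 0.08 1"

```text
time: 19.92
eef_pos: [0.5719, -0.1265, 0.1555]
tcp_rot: [0.707, 0.707, 0.0, 0.0]
contact_force: [0.4, -1.0, 0.8]
opening: 1.0
finger_force: 0.0
```

```bash
python3 - <<'E'
from h import *
p=snap('wrist','w10.png')
v=p['color'].max(2)
d=ctrl.look_for(p,'lens')
for e in d[:3]: w=toworld(p,e['position']);print(round(e['p'],2),w.round(4),pix(p,w).round())
n,l,st,ce=cv2.connectedComponentsWithStats((v>140).astype(np.uint8))
for i in range(1,n):
    if st[i,4]>800:
        c=max(cv2.findContours((l==i).astype(np.uint8),0,1)[0],key=len).reshape(-1,2)
        w=(ray(p,c,.017)[:,:2]*1000).astype(np.float32);print(ce[i].round(),cv2.fitEllipse(w))
c=cv2.inRange(v,0,85);
m=((v<85)).astype(np.uint8);n,l=cv2.connectedComponents(m)[:2]
plan((.5705,-.1255,.028,0))
E
```

```text
0.95 [ 0.5731 -0.1237  0.0214] [[257. 184.]]
0.93 [ 0.6105 -0.0129  0.0177] [[304.  47.]]
0.83 [ 0.7316 -0.0547  0.0164] [[444. 103.]]
[247. 145.] ((565.01806640625, -125.61056518554688), (338.49090576171875, 559.0578002929688), 90.40101623535156)
[253. 185.] ((569.9447021484375, -126.72881317138672), (54.659976959228516, 55.04867172241211), 2.1670262813568115)
t 20.02 pos [ 0.5726 -0.127   0.157 ] yaw -0.0 open 1.0 ff 0.0 F [1.5 0.  1. ]
[ 0.2  0.1 -0. ] [  1.6  -2.6 129. ]
```

View pics/w10.png

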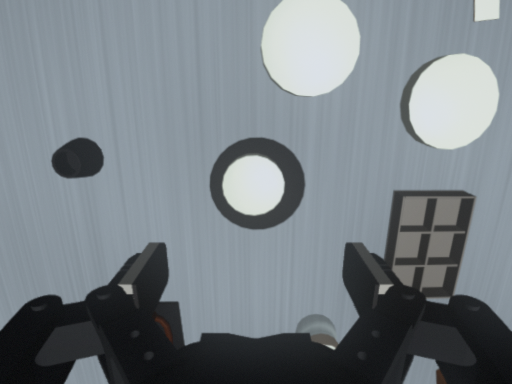

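The lens is at (253,185) on the round pad, measured at (0.570, -0.127). Descending on it.

In the tool's units: 122 mm / 1000 = 0.122, 110 mm / 1000 = 0.11.

>>> send_rows --rows "0 0 0 0 -0.002 0.04 1;0 0 0 0 -0.002 0.08 1;0 0 0 0 -0.002 0.11 1;0 0 0 0 -0.002 0.122 1;0 0 0 0 -0.002 0.122 1;0 0 0 0 -0.002 0.122 1"

```text
time: 20.78
eef_pos: [0.5709, -0.1269, 0.0349]
tcp_rot: [0.707, 0.707, 0.001, 0.002]
contact_force: [-0.2, -0.9, -0.1]
opening: 1.001
finger_force: 0.0
```

```bash
python3 - <<'E'
from h import *
plan((.5703,-.1263,.028,0))
E
```

```text
t 20.77 pos [ 0.5709 -0.1269  0.0349] yaw -0.0 open 1.001 ff 0.0 F [-0.2 -0.9 -0.1]
[ 0.2  0.1 -0. ] [ 0.6 -0.7  6.9]
```

In the tool's units: 6.5 mm / 1000 = 0.0065, 6 mm / 1000 = 0.006.

>>> send_rows --rows "0 0 0 0 0 0.006 1;0 0 0 0 0 0.0065 0.6;0 0 0 0 0 0.0065 0.45;0 0 0 0 0 0.0065 0;0 0 0 0 0 0.0065 0;0 0 0 0 0 0.0065 0" --grip_force 30

```text
time: 21.52
eef_pos: [0.5698, -0.1263, 0.0267]
tcp_rot: [0.707, 0.707, 0.0, 0.0]
contact_force: [0.4, -0.2, 2.0]
opening: 0.616
finger_force: 31.8
```

In the tool's units: -25 mm / 1000 = -0.025, -10 mm / 1000 = -0.01.

>>> send_rows --rows "0 0 0 0 0 -0.003 0;0 0 0 0 0 -0.01 0;0 0 0 0 0 -0.025 0;0 0 0 0 0 -0.025 0"

```text
time: 22.02
eef_pos: [0.5708, -0.1267, 0.0535]
tcp_rot: [0.707, 0.707, 0.001, 0.002]
contact_force: [1.0, -0.2, -0.1]
opening: 0.619
finger_force: 31.7
```

```bash
python3 - <<'E'
from h import *
p=snap('wrist','w11.png');q=snap('side')
z=q['color'][130:220,170:300,::-1]
cv2.imwrite('pics/w11z.png',np.hstack([cv2.imread('pics/w11.png')[100:384,100:420],cv2.resize(z,(410,284),interpolation=2)]))
plan((.4459,.0818,.12,0))
E
```

```text
t 22.12 pos [ 0.5697 -0.1263  0.0519] yaw -0.0 open 0.62 ff 31.7 F [-0.4 -0.1 -1.5]
[ 0.1  0.  -0. ] [ 208.1 -123.8  -68.3]
```

View pics/w11z.png

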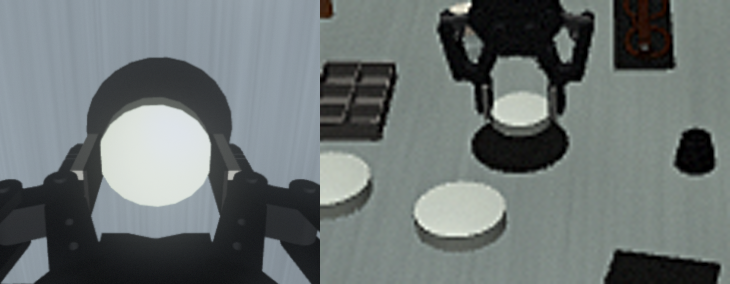

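The lens is held level between the fingers. Carrying it to the square pad.

In the tool's units: 208 mm / 1000 = 0.208, -124 mm / 1000 = -0.124.

>>> send_rows --rows "0 0 0 0 0 -0.04 0;0 0 0 0.02 -0.012 -0.07 0;0 0 0 0.065 -0.038 -0.07 0;0 0 0 0.11 -0.065 -0.07 0;0 0 0 0.155 -0.092 -0.07 0;0 0 0 0.19 -0.113 -0.07 0;0 0 0 0.208 -0.124 -0.07 0;0 0 0 0.208 -0.124 -0.07 0"

```text
time: 23.12
eef_pos: [0.4443, 0.0828, 0.1208]
tcp_rot: [0.706, 0.708, -0.0, -0.0]
contact_force: [0.2, 1.2, -1.0]
opening: 0.618
finger_force: 32.2
```

In the tool's units: 76 mm / 1000 = 0.076, 70 mm / 1000 = 0.07.

>>> send_rows --rows "0 0 0 0 0 0.03 0;0 0 0 0 0 0.055 0;0 0 0 0 0 0.07 0;0 0 0 0 0 0.076 0;0 0 0 0 0 0.076 0;0 0 0 0 0 0.076 0"

```text
time: 23.88
eef_pos: [0.4463, 0.0817, 0.0462]
tcp_rot: [0.707, 0.707, 0.001, 0.001]
contact_force: [-0.1, -0.2, -0.3]
opening: 0.616
finger_force: 32.1
```

```bash
python3 - <<'E'
from h import *
p=snap('wrist','w12.png')
plan((.4459,.0818,.0267,0))
E
```

```text
t 23.93 pos [0.4463 0.0817 0.0462] yaw -0.0 open 0.622 ff 32.1 F [-0.  -0.3 -1.1]
[ 0.1  0.  -0. ] [ 0.1 -0.4 19.5]
```

View pics/w12.png

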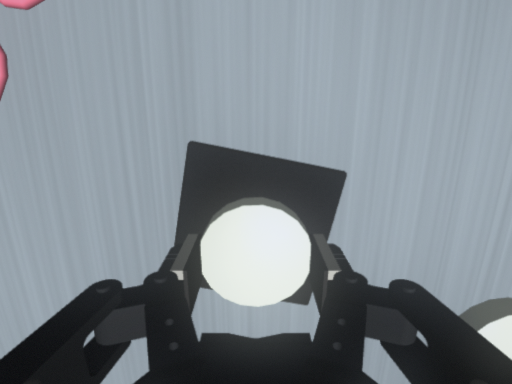

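The lens is over the square pad (lens at 256,252). Lowering it gently.

In the tool's units: 19 mm / 1000 = 0.019, 18.5 mm / 1000 = 0.0185.

>>> send_rows --rows "0 0 0 0 0 0.008 0;0 0 0 0 0 0.014 0;0 0 0 0 0 0.017 0;0 0 0 0 0 0.0185 0;0 0 0 0 0 0.019 0;0 0 0 0 0 0.019 0"

```text
time: 24.68
eef_pos: [0.4455, 0.0818, 0.0267]
tcp_rot: [0.707, 0.707, -0.0, -0.0]
contact_force: [-3.3, 0.1, 3.8]
opening: 0.619
finger_force: 32.6
```

In the tool's units: 1 mm / 1000 = 0.001, 0.5 mm / 1000 = 0.0005.

>>> send_rows --rows "0 0 0 0 0 0.0005 0;0 0 0 0 0 0.001 0;0 0 0 0 0 0.001 0"

```text
time: 25.05
eef_pos: [0.4456, 0.0819, 0.0266]
tcp_rot: [0.707, 0.707, -0.001, -0.0]
contact_force: [-6.1, -0.4, 12.6]
opening: 0.62
finger_force: 33.4
```

In the tool's units: -160 mm / 1000 = -0.16, -100 mm / 1000 = -0.1.

>>> send_rows --rows "0 0 0 0 0 -0.0005 0.3;0 0 0 0 0 -0.0005 0.5;0 0 0 0 0 -0.0005 1;0 0 0 0 0 -0.0005 1;0 0 0 0 0 -0.04 1;0 0 0 0 0 -0.1 1;0 0 0 0 0 -0.16 1;0 0 0 0 0 -0.16 1"

```text
time: 26.05
eef_pos: [0.4491, 0.0817, 0.1914]
tcp_rot: [0.707, 0.707, 0.004, 0.005]
contact_force: [-0.4, -0.0, -0.7]
opening: 1.001
finger_force: 0.0
```

```bash
python3 - <<'E'
from h import *
p=snap('wrist','w13.png')
for t in('lens','square_pad'):
  for d in ctrl.look_for(p,t)[:3]:print(t,round(d['p'],2),toworld(p,d['position']).round(3))
plan((.578,.3225,.19,0),(.578,.3225,.038,0))
E
```

```text
lens 0.73 [0.616 0.002 0.016]
lens 0.66 [0.446 0.082 0.02 ]
lens 0.63 [ 0.724 -0.041  0.021]
square_pad 0.74 [0.44  0.09  0.007]
t 26.2 pos [0.4447 0.0818 0.1841] yaw -0.0 open 1.001 ff 0.0 F [ 0.8 -0.7  0.1]
[-0.1 -0.  -0. ] [240.7 133.3  -6.1]
[-0.1 -0.  -0. ] [240.7 133.6 145.9]
```

Lens set. Back to the canister.

In the tool's units: 240 mm / 1000 = 0.24, 133 mm / 1000 = 0.133.

>>> send_rows --rows "0 0 0 0.05 0.028 0 1;0 0 0 0.1 0.056 0 1;0 0 0 0.15 0.084 0 1;0 0 0 0.2 0.112 0 1;0 0 0 0.24 0.133 0 1;0 0 0 0.24 0.133 0.03 1;0 0 0 0.24 0.133 0.06 1;0 0 0 0.24 0.133 0.06 1"

```text
time: 27.2
eef_pos: [0.5749, 0.3205, 0.1186]
tcp_rot: [0.707, 0.707, -0.006, -0.003]
contact_force: [-0.3, 0.0, 0.0]
opening: 1.001
finger_force: 0.0
```

```bash
python3 - <<'E'
from h import *
plan((.578,.3225,.038,0))
E
```

```text
t 27.2 pos [0.5749 0.3205 0.1186] yaw -0.0 open 1.001 ff 0.0 F [-0.3  0.   0. ]
[-0.7  0.2  0. ] [ 2.3  4.1 80.5]
```

In the tool's units: 86 mm / 1000 = 0.086, 80 mm / 1000 = 0.08.

>>> send_rows --rows "0 0 0 0 0 0.03 1;0 0 0 0 0 0.06 1;0 0 0 0 0 0.08 1;0 0 0 0 0 0.086 1;0 0 0 0 0 0.086 1;0 0 0 0 0 0.086 1"

```text
time: 27.95
eef_pos: [0.5795, 0.3222, 0.0409]
tcp_rot: [0.707, 0.707, 0.001, 0.001]
contact_force: [0.4, -0.2, -0.8]
opening: 1.0
finger_force: 0.0
```

>>> send_rows --rows "0 0 0 0 0 0 -0.5;0 0 0 0 0 0 -0.5;0 0 0 0 0 0 -0.5;0 0 0 0 0 0 -0.5;0 0 0 0 0 0 -0.5;0 0 0 0 0 0 -0.5"

```text
time: 28.7
eef_pos: [0.579, 0.322, 0.0401]
tcp_rot: [0.707, 0.707, 0.001, 0.0]
contact_force: [-0.8, -0.8, 6.0]
opening: 0.552
finger_force: 31.1
```

```bash
python3 - <<'E'
from h import *
plan((.574,-.1285,.17,0),(.574,-.1285,.04,0))
E
```

```text
t 28.7 pos [0.579  0.322  0.0401] yaw -0.0 open 0.552 ff 31.1 F [-0.8 -0.8  6. ]
[ 0.1 -0.  -0. ] [-450.4   -4.8 -130.1]
[ 0.1 -0.  -0. ] [-4.505e+02 -5.000e+00 -1.000e-01]
```

In the tool's units: -310 mm / 1000 = -0.31, -260 mm / 1000 = -0.26.

>>> send_rows --rows "0 0 0 0 0 -0.04 -0.5;0 0 0 0 0 -0.095 -0.5;0 0 0 -0.04 0 -0.12 -0.5;0 0 0 -0.095 -0.001 -0.12 -0.5;0 0 0 -0.15 -0.002 -0.12 -0.5;0 0 0 -0.205 -0.002 -0.12 -0.5;0 0 0 -0.26 -0.003 -0.12 -0.5;0 0 0 -0.31 -0.003 -0.12 -0.5"

```text
time: 29.7
eef_pos: [0.5743, 0.0101, 0.1579]
tcp_rot: [0.707, 0.707, -0.001, -0.001]
contact_force: [0.4, 0.2, -1.2]
opening: 0.553
finger_force: 31.3
```

In the tool's units: -140 mm / 1000 = -0.14, -132 mm / 1000 = -0.132.

>>> send_rows --rows "0 0 0 -0.055 -0.001 0 -0.5;0 0 0 -0.105 -0.002 0 -0.5;0 0 0 -0.132 -0.002 0 -0.5;0 0 0 -0.14 -0.002 0 -0.5;0 0 0 -0.14 -0.002 0.05 -0.5;0 0 0 -0.14 -0.002 0.085 -0.5;0 0 0 -0.14 -0.002 0.095 -0.5;0 0 0 -0.14 -0.002 0.095 -0.5"

```text
time: 30.7
eef_pos: [0.5733, -0.1274, 0.0639]
tcp_rot: [0.707, 0.707, -0.0, -0.001]
contact_force: [-0.4, 1.0, -0.1]
opening: 0.55
finger_force: 31.3
```

```bash
python3 - <<'E'
from h import *
p=snap('wrist','w14.png')
v=p['color'].max(2);print([(round(d['p'],2),toworld(p,d['position']).round(3)) for d in ctrl.look_for(p,'round_pad')[:2]])
plan((.574,-.1288,.04,0))
E
```

```text
[(0.93, array([ 0.576, -0.104,  0.006]))]
t 30.8 pos [ 0.5747 -0.1282  0.066 ] yaw 0.0 open 0.556 ff 31.3 F [ 1.2  0.3 -0.3]
[0.2 0.1 0. ] [-0.6 -0.8 26. ]
```

View pics/w14.png

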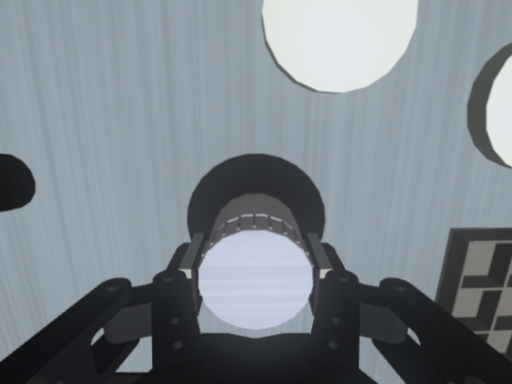

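The canister is centred over the round pad (pad columns 188 to 326). Lowering.

>>> send_rows --rows "0 0 0 0 0 0.01 -0.5;0 0 0 0 0 0.018 -0.5;0 0 0 0 0 0.022 -0.5;0 0 0 0 0 0.024 -0.5;0 0 0 0 0 0.025 -0.5;0 0 0 0 0 0.025 -0.5"

```text
time: 31.55
eef_pos: [0.5737, -0.1283, 0.0401]
tcp_rot: [0.707, 0.707, -0.0, 0.0]
contact_force: [-3.1, 0.2, 3.8]
opening: 0.548
finger_force: 31.6
```

In the tool's units: 1 mm / 1000 = 0.001, 0.5 mm / 1000 = 0.0005.

>>> send_rows --rows "0 0 0 0 0 0.0005 -0.5;0 0 0 0 0 0.001 -0.5;0 0 0 0 0 0.001 -0.5"

```text
time: 31.92
eef_pos: [0.5737, -0.1283, 0.0401]
tcp_rot: [0.707, 0.707, -0.0, -0.0]
contact_force: [-5.3, 2.6, 9.3]
opening: 0.552
finger_force: 31.9
```

In the tool's units: -220 mm / 1000 = -0.22, -160 mm / 1000 = -0.16.

>>> send_rows --rows "0 0 0 0 0 -0.0005 0.3;0 0 0 0 0 -0.0005 0.6;0 0 0 0 0 -0.0005 1;0 0 0 0 0 -0.0005 1;0 0 0 0 0 -0.04 1;0 0 0 0 0 -0.1 1;0 0 0 0 0 -0.16 1;0 0 0 0 0 -0.22 1"

```text
time: 32.92
eef_pos: [0.5732, -0.1281, 0.2601]
tcp_rot: [0.707, 0.707, 0.0, 0.0]
contact_force: [0.2, 0.0, 0.0]
opening: 1.006
finger_force: 0.0
```

In the tool's units: 120 mm / 1000 = 0.12, 60 mm / 1000 = 0.06.

>>> send_rows --rows "0 0 0 0.06 0 0 1;0 0 0 0.12 0 0 1;0 0 0 0.12 0 0 1;0 0 0 0.12 0 0 1"

```text
time: 33.42
eef_pos: [0.5734, -0.0083, 0.2581]
tcp_rot: [0.707, 0.707, -0.0, 0.0]
contact_force: [0.4, -0.1, -0.4]
opening: 1.005
finger_force: 0.0
```

```bash
python3 - <<'E'
from h import *
for n in('side','top'):
    p=snap(n,n+'9.png')
    for t in('canister','round_pad','lens','square_pad','frame','long_pad'):
        print(n,t,[(round(d['p'],2),toworld(p,d['position']).round(3).tolist()) for d in ctrl.look_for(p,t)[:3] if d['p']>.4])
a=cv2.imread('pics/top9.png')[160:260,210:420];b=cv2.imread('pics/side9.png')[110:250,180:330]
cv2.imwrite('pics/fin.png',np.hstack([cv2.resize(a,(400,300),interpolation=2),cv2.resize(b,(380,300),interpolation=2)]))
plan()
E
```

```text
side canister [(0.72, [0.574, -0.104, 0.044])]
side round_pad [(0.75, [0.568, -0.107, 0.004]), (0.58, [0.572, -0.106, 0.045])]
side lens [(0.79, [0.617, 0.003, 0.016]), (0.71, [0.738, -0.038, 0.02]), (0.58, [0.448, 0.094, 0.02])]
side square_pad [(0.91, [0.446, 0.098, 0.002])]
side frame [(0.89, [0.263, 0.394, 0.018]), (0.7, [0.568, -0.106, 0.003]), (0.59, [0.311, 0.21, 0.018])]
side long_pad [(0.57, [0.469, -0.321, 0.009])]
top canister [(0.77, [0.572, -0.125, 0.056])]
top round_pad [(0.54, [0.553, -0.151, 0.004])]
top lens [(0.65, [0.449, 0.094, 0.017]), (0.49, [0.756, -0.054, 0.021])]
top square_pad [(0.49, [0.453, 0.111, 0.008])]
top frame [(0.75, [0.311, 0.205, 0.021]), (0.55, [0.454, -0.333, 0.012])]
top long_pad [(0.82, [0.454, -0.336, 0.007])]
t 34.12 pos [ 0.5735 -0.0082  0.2583] yaw -0.0 open 0.998 ff 0.0 F [-1.1 -0.  -0.3]
```

View pics/fin.png

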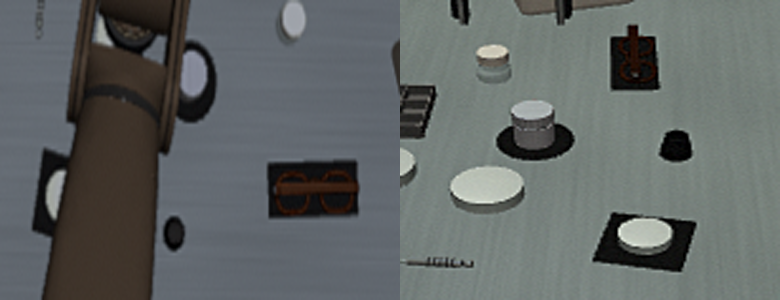

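The final views show all three items centred on their pads and the arm clear. The frame's small offset in the view matches the parallax expected from its height. Handing in.

```bash
python3 -c "
from plant import ctrl
print(ctrl.sign_off())"
```

```text
the job is handed in; nothing more can be done
None
```

I handed the job in at about 34 s: the canister is on the round pad, the lens on the square pad and the frame face down along the long pad; no score came back, but the last camera views showed all three centred and the arm clear.

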